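# Clear a jammed chuck blank from the marking feed chute

### The job

A chuck blank has jammed under the hold-down strap near the low end of the feed chute. Push it back up the chute by its low end until it is clear of the strap, then lift it out and lay it down flat in the wooden tray, without dropping it. Leave the other things on the bench where they are.

Things in the scene. Friction and masses are not known exactly. Their poses are not given: they have to be found in the camera images.
- chute: Fixed steel feed chute, 250 mm long, sloping 10 degrees. Origin on the trough floor's centre line, 75 mm above the bench; x runs along the trough UP the slope, y across, z normal to its floor (frame tilted 10 degrees). In mm: floor 50 wide at x=-40..120; side walls 43.4 apart, 10 high at x=-40..22, 38 high at x=22..122. Level base plate under it, 300 x 120 x 12, x=-80..220.
- strap (a point): Middle of the underside of the hold-down strap that bridges the trough at chute x=22..34 mm, 50 mm above its floor; axes as the chute's. Strap 4 mm thick, legs 61 mm over their outsides, round spring housing on top (radius 7 mm) up to 72 mm above the floor. To push the blank clear, fingers must slant in under it from the low end, about 40 to 45 degrees from vertical.
- pick_gap (a point): Point on the trough floor's centre line at chute x=122 mm, where the tall walls end; axes as the chute's. From here to chute x=210 mm the floor is a rail only 30 mm wide with open sides, so that fingers can take the blank there from both sides; the tall walls prevent that lower down. End plate at 210 mm, 70 wide, 42 mm high.
- hold_pad (a joint): Sprung pad hanging from the strap at chute x=27..33 mm, 18 mm wide, sliding along chute z (m). About 0: resting on the blank's top, 40 mm above the trough floor, pressing with about 4 N. It drops to -0.005 behind the blank once the blank is clear of it; pushed from below it yields up to 6 mm.
- blank: Jammed octagonal metal bar, 120 mm long, 40 mm across flats, grooved nut at +x end, 0.3 to 0.5 kg (centre of mass 8 mm to +x). Origin on its axis, mid-length; x along its axis, up the chute at the start, low end at chute x=0..8 mm. Push of 5 to 15 N; stays where left on the slope. Clear of the strap with its origin beyond chute x=94 mm; nut end then reaches past the tall walls.
- tray_in (a point): Centre of the inner floor of the empty open wooden tray (fixed), 10 mm above the bench; z up, x along its long side; tray 220 x 160 mm outside, walls 10 mm thick, rim 45 mm above the bench, inside 200 x 140 mm.
- good_chuck: Bystander: finished chuck of the same octagonal shape standing on end, 120 mm high, 40 mm across flats; origin at the centre of its foot.
- flask: Bystander: black drinking flask, 64 mm diameter, 190 mm high; origin at the centre of its foot.
- wrench: Bystander: steel wrench 160 mm long lying on the bench; origin under its middle.

How it is judged:
By the outcome, as a careful person would: the job done as asked, in the order asked, and still so for the second after the job is handed in, with the robot touching nothing.
It also fails if it takes over 58 s, if anything falls off the work surface, if the arm or the gripper's body presses on something with over 40 N, if the wrist force passes 120 N, or if a joint passes its speed limit or range.

### The arm

A 7-joint arm with a two-finger parallel gripper is mounted at the origin on the work surface. World frame = base frame: x ahead of the robot, y to its left, z up, the work surface at z = 0. Lengths are in m, angles in rad, forces in N, time in s.
With the tool pointing down it reaches from about 0.4 to 0.85 m from the base axis. Payload 10.4 kg.
Tool frame: the origin (TCP) lies midway between the tips of the shut fingers; the grasp point (between the pads) lies 19 mm behind it (manip.grasp_offset is the distance from the TCP to the grasp point, in m); z points along the fingers, y is the line along which they close (so a half turn about z gives the same grasp; the last joint's range is limited). The gripper opens to 85 mm and grips with 20 to 120 N. Pads are 22 mm wide; open, the fingers measure 114 mm over their backs; the gripper's body (76 mm by 85 mm) begins 54 mm behind the grasp point. The pads swing forward as they close: fully open they stand 13 mm farther back than shut.
Start: joints at [1.296, 0.332, -0.065, 1.46, 0.022, 1.35, -0.088], TCP at [0.156, -0.605, 0.231] pointing down, gripper open.
Joint ranges: [-2.6, 2.6], [-0.5, 2.12], [-1.47, 1.34], [0.16, 2.42], [-1.27, 4.41], [0.06, 2.06], [-2.6, 2.6]. Speed limits (rad/s): [2.22, 2.22, 2.79, 2.79, 3.14, 3.14, 3.14].

### API

Orientations are given as a unit quaternion [x, y, z, w].
In Python, from workcell import manip, cams, hand_in gives the robot as it stands (manip), with the cameras (cams) and the job as plain functions.
- The arm moves only by the shell command python3 jog.py 'ROWS' [FORCE]. ROWS is rows parted by semicolons, their numbers by spaces, 1 to 20 of them, each of 7 numbers: a rotation vector rx, ry, rz in rad, then dx, dy, dz in m, then the opening from 0.0 (shut) to 1.0 (fully open); each row is the pose to reach, as a shift and turn from the pose commanded when the command began, along the tool's axes at that moment; what a row does not reach only later rows make up. A row lasts 1/8 s, in which the tool goes at most 0.0625 m and 0.188 rad, less where a joint would pass 70% of its speed; a pose out of reach is approached as far as the arm can. The fingers move at their own pace and stop on an object; FORCE is the grip in N (left out, the last holds). Time passes only in rows, so rows that do not move let the fingers close. It prints the time, the measured TCP pose, the force, the opening and the grip force at its end.
- manip.get_obs(): the state, without advancing time (a new reading comes with each control period).
- cams.camera(name): name is "side" or "top" or "wrist"; returns the picture (480x640x3 uint8, blue, green, red); there is no depth.
- cams.calibration(name): a dict with "fx", "fy", "cx", "cy" (pixels), "world_from_camera" (4x4, takes a point from camera to world coordinates); the wrist camera has in their place "tool_from_camera" (4x4, takes a point from camera to tool coordinates, whose origin is the TCP and whose axes are the flange's). Camera axes: x right, y up, looking along -z (the intrinsics and any distortion apply to the point x, -y, -z); pixel columns grow to the right and rows downward; lengths in m; the calibration is good to about 2 mm. A picture is of the moment at which its call begins: read the wrist's pose just before it. calibration takes no time and is no camera call.
- hand_in(): hands the job in; it is judged then, once.
The state is a dict: "clock": time; "joint_pos": joint angles; "joint_velocities": joint speeds; "tau": joint torques, N m; "position": TCP position; "ee_rot": TCP orientation; "ft_force": force on the tool from outside, world axes, zero at the start; "torque": the same for the moment, N m; "grip_width": opening from 0.0 (shut) to 1.0 (fully open); "grasp_force": force on a finger pad.
Only numpy, scipy, OpenCV 4.12 (cv2) and the standard library are available. Lean on these libraries where they do the work, as an engineer would, in place of code of your own. Each camera call takes 0.05 s, during which the arm holds its last target. There are 200 camera calls.

## Working session

There is one attempt and no reset: what is moved stays moved. The work goes in short steps, Python scripts to look and compute and a shell command to move; the robot and the scene stay as the last step left them, time stands still between calls to the robot, and variables do not carry over. Pictures are saved under pics/ and viewed, at most 13 in all, crops included, and the job is handed in when it is done.

```bash
ls; mkdir -p pics
python3 - <<'E'
from workcell import manip, cams, hand_in
import cv2,numpy as np
np.set_printoptions(precision=4,suppress=True)
for n in("side","top"):
    cv2.imwrite(f"pics/{n}0.png",cams.camera(n)); print(n,cams.calibration(n))
print(cams.calibration("wrist"));print(manip.get_obs(),manip.grasp_offset)
E
```

```text
jog.py
pics
workcell.py
side {'fx': 446.0048853875769, 'fy': 446.0048853875769, 'cx': 317.46313231550135, 'cy': 228.29245112828883, 'world_from_camera': array([[ 0.9932,  0.0744, -0.0895,  0.5171],
       [-0.1149,  0.5024, -0.857 , -0.5234],
       [-0.0188,  0.8614,  0.5075,  0.4466],
       [ 0.    ,  0.    ,  0.    ,  1.    ]])}
top {'fx': 435.2057510460146, 'fy': 435.2057510460146, 'cx': 319.860759463451, 'cy': 234.90708019036938, 'world_from_camera': array([[ 0.0238,  0.9923, -0.1212,  0.4949],
       [-0.9996,  0.0222, -0.0146,  0.0558],
       [-0.0118,  0.1215,  0.9925,  0.8297],
       [ 0.    ,  0.    ,  0.    ,  1.    ]])}
{'fx': 385.42297050848686, 'fy': 385.42297050848686, 'cx': 320.8964316630556, 'cy': 236.7730735575846, 'tool_from_camera': array([[ 0.0009,  0.966 ,  0.2585,  0.0656],
       [ 1.    , -0.0009, -0.0001,  0.0007],
       [ 0.0002,  0.2585, -0.966 , -0.1429],
       [ 0.    ,  0.    ,  0.    ,  1.    ]])}
{'clock': 0.1, 'joint_pos': array([ 1.2964,  0.3328, -0.0647,  1.4608,  0.0216,  1.3499, -0.0885]), 'joint_velocities': array([ 0.0006, -0.0013,  0.0003, -0.0018, -0.0007, -0.0013,  0.002 ]), 'tau': array([  0.001 , -62.6748,   0.0491, -39.2431,   0.0164,   0.007 ,
         0.0001]), 'position': array([ 0.1556, -0.605 ,  0.2306]), 'ee_rot': array([ 0.9921,  0.1256, -0.0001, -0.0006]), 'ft_force': array([ 0.1105, -0.4221, -0.1262]), 'torque': array([ 0.0009, -0.0601, -0.0813]), 'grasp_force': 0.0, 'grip_width': 1.0045845485981406} 0.0187
```

View pics/top0.png

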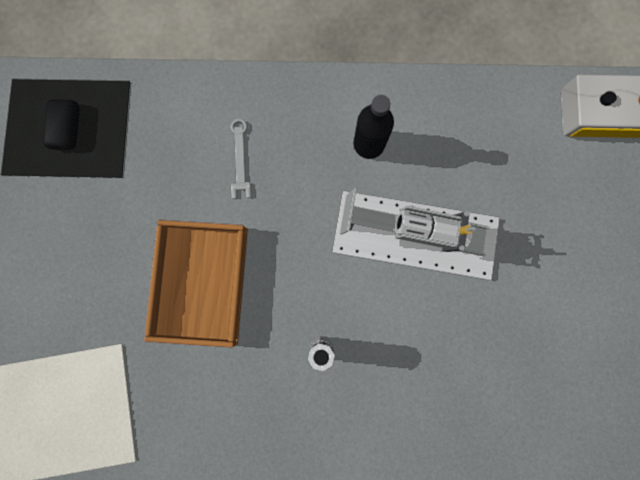

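View pics/side0.png

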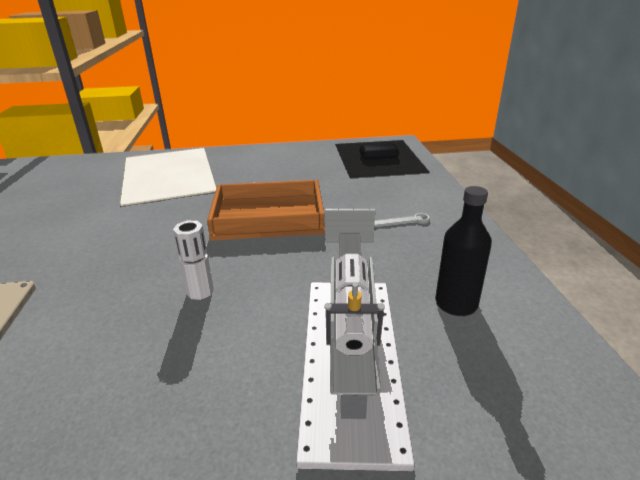

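The top view shows the plate corners at about (345,192), (498,217), (492,279), (334,252), with the chute's low end to the right. The tray spans (160,222)-(245,226)-(235,346)-(147,341). I'll zoom in on the chute in both views.

Run:
```python
import cv2,numpy as np
t=cv2.imread("pics/top0.png")[180:290,325:510]; s=cv2.imread("pics/side0.png")[200:475,290:420]
t=cv2.resize(t,None,fx=4,fy=4,interpolation=cv2.INTER_CUBIC)
cv2.imwrite("pics/tz.png",t)
s=cv2.resize(s,None,fx=2.18,fy=2.18,interpolation=cv2.INTER_CUBIC)
cv2.imwrite("pics/sz.png",s); print(t.shape,s.shape)
```

```text
(440, 740, 3) (600, 283, 3)
```

View pics/tz.png

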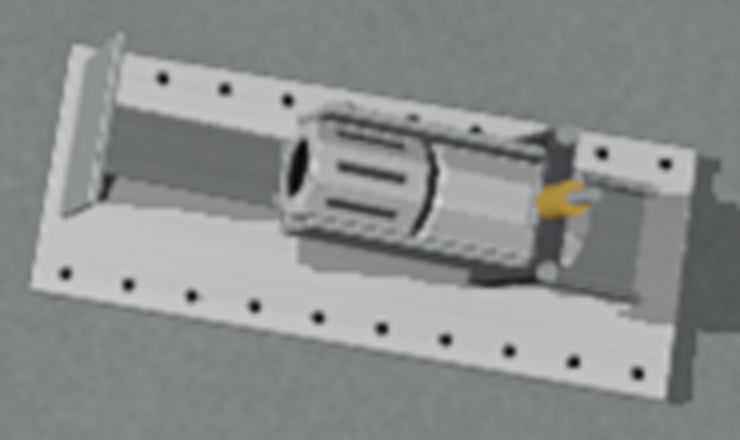

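View pics/sz.png

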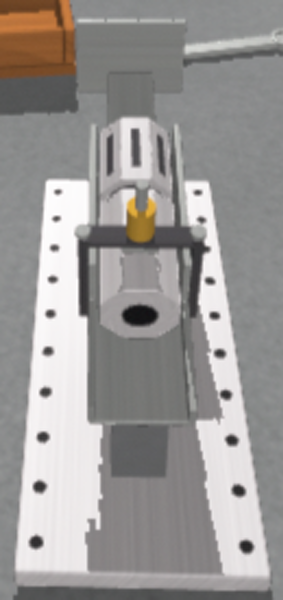

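The crops show the plate corners in tz at (75,45), (695,150), (668,400), (32,290). In sz, the low lip of the trough runs (90,420)-(190,422), the blank's bore is at (140,315), and the strap top bar runs from (82,232) to (200,233).

```bash
cat > h.py <<'E'
import numpy as np, cv2
from workcell import manip, cams, hand_in
from scipy.spatial.transform import Rotation as R
np.set_printoptions(precision=4,suppress=True)
def ray(n,u,v,T=None):
    c=cams.calibration(n); M=c["world_from_camera"] if T is None else T
    d=np.array([(u-c["cx"])/c["fx"],-(v-c["cy"])/c["fy"],-1.])
    return M[:3,3],M[:3,:3]@d
def onz(n,u,v,z,T=None):
    o,d=ray(n,u,v,T); return o+d*(z-o[2])/d[2]
def onplane(o,d,p,nn): return o+d*((p-o)@nn)/(d@nn)
def px(n,p):
    c=cams.calibration(n); M=c["world_from_camera"]; q=M[:3,:3].T@(np.asarray(p)-M[:3,3])
    return np.array([c["cx"]-c["fx"]*q[0]/q[2],c["cy"]+c["fy"]*q[1]/q[2]])
E
python3 - <<'E'
from h import *
tz=lambda x,y:((x+.5)/4-.5+325,(y+.5)/4-.5+180); sz=lambda x,y:(x/2.18+290,y/2.18+200)
C=[onz("top",*tz(*p),.012) for p in [(75,45),(695,150),(668,400),(32,290)]]
print(np.array(C),[np.linalg.norm(C[i]-C[i-3]) for i in range(4)])
S=[onz("side",*sz(*p),.012) for p in [(47,182),(208,182),(269,573),(18,573)]]
print("side",np.array(S),[np.linalg.norm(S[i]-S[i-3]) for i in range(4)])
hi=(C[0]+C[3])/2; lo=(C[1]+C[2])/2
def frame(hi,lo):
    f=(hi-lo);f[2]=0;f/=np.linalg.norm(f); m=(hi+lo)/2
    o=m-f*.07;o[2]=.075
    a=np.radians(10);X=f*np.cos(a)+np.array([0,0,np.sin(a)]);Y=np.cross([0,0,1],f);Z=np.cross(X,Y)
    return o,np.c_[X,Y,Z]
for hi,lo in [(hi,lo),((S[0]+S[1])/2,(S[2]+S[3])/2)]:
    o,A=frame(hi.copy(),lo.copy()); print("origin",o,"yaw",np.degrees(np.arctan2(A[1,0],A[0,0])))
    for nm,im,p in [("lip","side",sz(140,421)),("bore","side",sz(140,315)),("strapfront","side",sz(140,240))]:
        r=ray(im,*p); print(nm,A.T@(onplane(*r,o,A[:,1])-o))
    print("endplate top (210,+-35,42)",[px("top",o+A@np.array([.21,s*.035,.042])) for s in(1,-1)],"seen",tz(122,35),tz(65,215) , "side",[px("side",o+A@np.array([.21,s*.035,.042])) for s in(1,-1)],"seen",sz(77,20),sz(187,20))
    for s in (1,-1): print("lip y",s,px("side",o+A@np.array([-.04,s*.025,0])),"seen",sz(90 if s>0 else 190,421))
# tray rim
im=cv2.imread("pics/top0.png");hsv=cv2.cvtColor(im,cv2.COLOR_BGR2HSV)
m=cv2.inRange(hsv,(5,90,60),(20,255,255));cs,_=cv2.findContours(m,0,2);c=max(cs,key=cv2.contourArea)
b=cv2.approxPolyDP(cv2.convexHull(c),6,True)[:,0];print(b)
T=np.array([onz("top",*p,.045) for p in b]);print(T,[np.linalg.norm(T[i]-T[i-1]) for i in range(len(T))],T.mean(0))
E
```

```text
[[ 0.6807  0.0248  0.012 ]
 [ 0.6362 -0.2693  0.012 ]
 [ 0.5181 -0.2537  0.012 ]
 [ 0.5626  0.043   0.012 ]] [np.float64(0.2974361067809116), np.float64(0.11914544290819136), np.float64(0.3000785243840968), np.float64(0.1194688844618826)]
side [[ 0.5646  0.0403  0.012 ]
 [ 0.6802  0.0241  0.012 ]
 [ 0.636  -0.2675  0.012 ]
 [ 0.5205 -0.2527  0.012 ]] [np.float64(0.11673349870516393), np.float64(0.29489215384846357), np.float64(0.11643018716781896), np.float64(0.2963830466489228)]
origin [ 0.589 -0.183  0.075] yaw 81.4296134842971
lip [-0.0335 -0.     -0.0096]
bore [0.0005 0.     0.0279]
strapfront [ 0.0247 -0.      0.0546]
endplate top (210,+-35,42) [array([349.4731, 231.4165]), array([356.7319, 188.2986])] seen (355.125, 188.375) (340.875, 233.375) side [array([324.4711, 210.5447]), array([375.0164, 210.5291])] seen (325.3211009174312, 209.1743119266055) (375.7798165137615, 209.1743119266055)
lip y 1 [330.2533 393.7852] seen (331.2844036697248, 393.11926605504584)
lip y -1 [379.2445 394.559 ] seen (377.1559633027523, 393.11926605504584)
origin [ 0.5899 -0.1832  0.075 ] yaw 81.4116334472605
lip [-0.0228  0.     -0.0287]
bore [ 0.0128 -0.      0.0103]
strapfront [ 0.0382 -0.      0.038 ]
endplate top (210,+-35,42) [array([349.572, 230.817]), array([356.8421, 187.7157])] seen (355.125, 188.375) (340.875, 233.375) side [array([325.1621, 210.5434]), array([375.7146, 210.5353])] seen (325.3211009174312, 209.1743119266055) (375.7798165137615, 209.1743119266055)
lip y 1 [331.1179 393.7988] seen (331.2844036697248, 393.11926605504584)
lip y -1 [380.1179 394.5855] seen (377.1559633027523, 393.11926605504584)
[[158 220]
 [247 229]
 [237 344]
 [144 340]]
[[0.6116 0.3645 0.045 ]
 [0.5986 0.2004 0.045 ]
 [0.3934 0.2091 0.045 ]
 [0.3961 0.3746 0.045 ]] [np.float64(0.21571320232587463), np.float64(0.1646222283780352), np.float64(0.20541009685137923), np.float64(0.1655247884035732)] [0.4999 0.2871 0.045 ]
```

```bash
cat >> h.py <<'E'
O=np.array([.5895,-.183,.075]); yaw=np.radians(81.4); F=np.array([np.cos(yaw),np.sin(yaw),0]); Y=np.array([-np.sin(yaw),np.cos(yaw),0]); UP=np.array([0,0,1.])
a=np.radians(10); A=np.c_[F*np.cos(a)+UP*np.sin(a),Y,-F*np.sin(a)+UP*np.cos(a)]
def chute(x,y,z): return O+A@np.array([x,y,z])/1000
def orient(tilt,f=F):   # tool z tilted 'tilt' deg from down towards f, tool x up-f
    t=np.radians(tilt); z=f*np.sin(t)-UP*np.cos(t); x=f*np.cos(t)+UP*np.sin(t)
    return R.from_matrix(np.c_[x,np.cross(z,x),z])
def delta(p,q):
    o=manip.get_obs(); r=R.from_quat(o["ee_rot"])
    print("now chute mm",(A.T@(o["position"]-O))*1000); print("rotvec",(r.inv()*q).as_rotvec(),"shift",r.inv().apply(np.asarray(p)-o["position"]))
E
python3 - <<'E'
from h import *
sz=lambda x,y:(x/2.18+290,y/2.18+200)
for n,p,z in [("bore",(140,315),20),("lip",(140,421),0),("foot front bottom",(140,337),2)]:
    print(n,A.T@(onplane(*ray("side",*sz(*p)),chute(0,0,z),A[:,2])-O)*1000)
print(chute(-60,0,100)); delta(chute(-60,0,100),orient(44))
E
```

```text
bore [ 5.9459  0.0958 20.    ]
lip [-38.9308   0.928   -0.    ]
foot front bottom [ 5.4341 -0.4069  2.    ]
[ 0.5781 -0.2586  0.1631]
now chute mm [-447.7679  365.8868  236.9734]
rotvec [ 0.4467  0.6761 -1.1086] shift [ 0.4954 -0.2301  0.0678]
```

```bash
R='0.447 0.676 -1.109 0.495 -0.230 0.068 0'; python3 jog.py '0.447 0.676 -1.109 0.495 -0.230 0.068 0;0.447 0.676 -1.109 0.495 -0.230 0.068 0;0.447 0.676 -1.109 0.495 -0.230 0.068 0;0.447 0.676 -1.109 0.495 -0.230 0.068 0;0.447 0.676 -1.109 0.495 -0.230 0.068 0;0.447 0.676 -1.109 0.495 -0.230 0.068 0;0.447 0.676 -1.109 0.495 -0.230 0.068 0;0.447 0.676 -1.109 0.495 -0.230 0.068 0;0.447 0.676 -1.109 0.495 -0.230 0.068 0;0.447 0.676 -1.109 0.495 -0.230 0.068 0;0.447 0.676 -1.109 0.495 -0.230 0.068 0;0.447 0.676 -1.109 0.495 -0.230 0.068 0' 40; python3 -c "
from h import *
delta(chute(-28,0,13),orient(44)); print(manip.get_obs()['joint_pos'])"
```

```text
clock: 1.6
position: [0.577, -0.2609, 0.1631]
ee_rot: [0.704, 0.604, 0.283, -0.243]
ft_force: [-0.4, 0.2, 0.0]
grip_width: 0.001
grasp_force: 0.0
now chute mm [-62.3651   0.6975 100.4896]
rotvec [ 0.0012  0.0022 -0.0014] shift [-0.0202  0.0006  0.0918]
[ 0.9896  0.7384 -0.4951  1.2744 -0.367   1.5292  0.4811]
```

```bash
python3 jog.py '0 0 0 -0.010 0 0.046 0;0 0 0 -0.021 0 0.093 0;0 0 0 -0.021 0 0.093 0' ; python3 -c "
from h import *
cv2.imwrite('pics/s1.png',cv2.resize(cams.camera('side')[150:430,220:480],None,fx=2,fy=2))
delta(chute(-5,0,11),orient(44));delta(chute(28,0,11),orient(44))"
```

```text
clock: 1.98
position: [0.5832, -0.2085, 0.0792]
ee_rot: [0.703, 0.604, 0.283, -0.247]
ft_force: [0.1, -0.0, -0.3]
grip_width: 0.002
grasp_force: 0.0
now chute mm [-26.5344   1.0279  11.0458]
rotvec [-0.0012  0.0003 -0.001 ] shift [0.0178 0.001  0.0121]
now chute mm [-26.5344   1.0279  11.0458]
rotvec [-0.0012  0.0003 -0.001 ] shift [0.0452 0.001  0.0305]
```

View pics/s1.png

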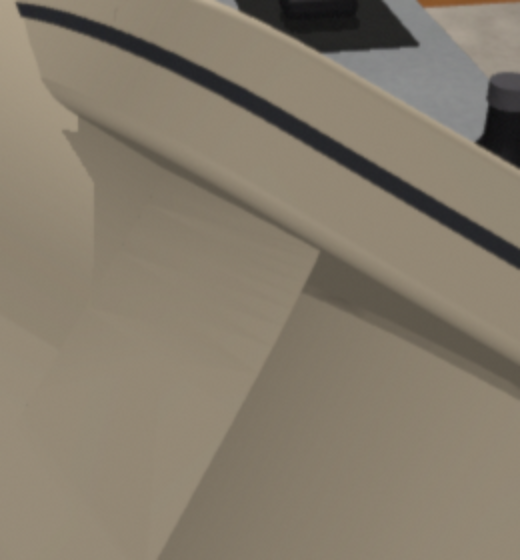

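The side view is blocked by the arm, so the force reading has to show contact. I'll advance along the chute to just past the expected contact point.

```bash
python3 jog.py '0 0 0 0.008 0.001 0.0055 0;0 0 0 0.016 0.001 0.011 0;0 0 0 0.020 0.001 0.0135 0;0 0 0 0.0235 0.001 0.0158 0;0 0 0 0.027 0.001 0.0182 0;0 0 0 0.027 0.001 0.0182 0' ; python3 -c "
from h import *
print(A.T@manip.get_obs()['ft_force']);delta(chute(27,0,11),orient(44))"
```

```text
clock: 2.78
position: [0.5912, -0.1829, 0.0875]
ee_rot: [0.705, 0.604, 0.283, -0.241]
ft_force: [-0.4, -10.7, 2.9]
grip_width: -0.002
grasp_force: 5.4
[-9.9644 -1.2011  4.7126]
now chute mm [ 2.494  -1.6464 12.2831]
rotvec [ 0.0045  0.0066 -0.0012] shift [ 0.0197 -0.0017  0.0146]
```

```bash
python3 jog.py '0 0 0 0.003 -0.001 0.002 0;0 0 0 0.006 -0.0015 0.004 0;0 0 0 0.009 -0.0015 0.006 0;0 0 0 0.012 -0.0015 0.008 0;0 0 0 0.015 -0.0015 0.010 0;0 0 0 0.018 -0.0015 0.012 0;0 0 0 0.020 -0.0015 0.0135 0;0 0 0 0.020 -0.0015 0.0135 0' ; python3 -c "
from h import *
print(A.T@manip.get_obs()['ft_force']);delta(chute(29,0,11),orient(44))
cv2.imwrite('pics/t1.png',cv2.resize(cams.camera('top')[170:300,320:520],None,fx=3,fy=3))"
```

```text
clock: 3.78
position: [0.5934, -0.1597, 0.0916]
ee_rot: [0.705, 0.604, 0.283, -0.241]
ft_force: [-1.1, -13.1, 2.6]
grip_width: 0.003
grasp_force: 6.0
[-12.4618  -0.8605   4.8038]
now chute mm [26.1867 -0.3622 12.2533]
rotvec [ 0.0051  0.0068 -0.0015] shift [ 0.0016 -0.0004  0.0026]
```

View pics/t1.png

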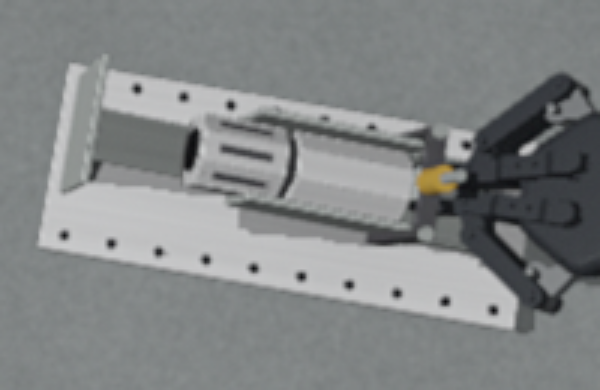

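The blank's bore end is now at about (190,148) in the crop, which is px (383,219). It has moved up the chute. I'll measure how far and push slightly more.

```bash
python3 jog.py '0 0 0 0.002 -0.0005 0.0013 0;0 0 0 0.003 -0.0005 0.002 0;0 0 0 0.003 -0.0005 0.002 0' ; python3 -c "
from h import *
f=manip.get_obs();print(A.T@f['ft_force']);delta(chute(0,0,11),orient(44))
for u,v in [(399.1,221),(190/3+320,148/3+170)]: print(A.T@(onplane(*ray('top',u,v),chute(0,0,20),A[:,2])-O)*1000)
cv2.imwrite('pics/t2.png',cv2.resize(cams.camera('top')[170:300,320:520],None,fx=4,fy=4,interpolation=cv2.INTER_CUBIC))"
```

```text
clock: 4.2
position: [0.5934, -0.1547, 0.0924]
ee_rot: [0.704, 0.604, 0.283, -0.242]
ft_force: [-1.1, -8.1, 3.1]
grip_width: 0.0
grasp_force: 3.8
[-7.4734 -0.1582  4.4848]
now chute mm [31.1469  0.3902 12.1571]
rotvec [ 0.0037  0.0051 -0.0008] shift [-0.0266  0.0005 -0.0163]
[125.6397  -0.6234  20.    ]
[152.6299   1.9192  20.    ]
```

View pics/t2.png

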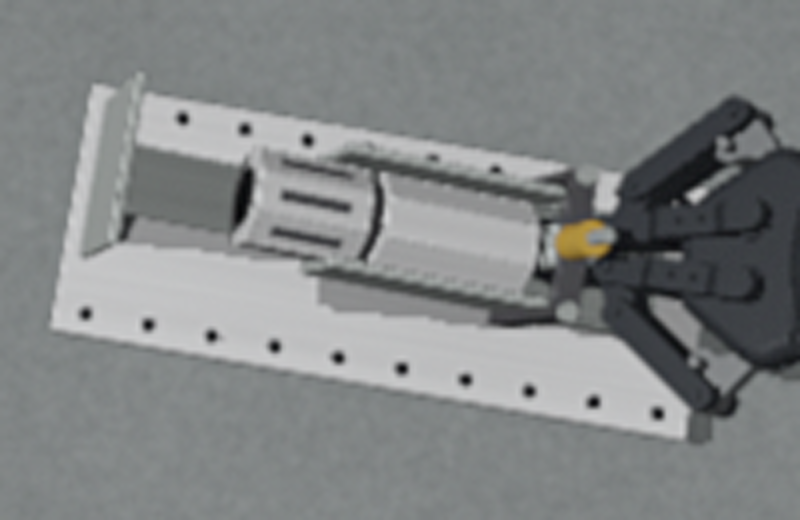

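The force has dropped as the pad slipped off, and the blank's low edge, at crop (538,250), is clear of the strap with the fingertips showing in between. I'll retreat down the chute, then up.

```bash
python3 jog.py '0 0 0 -0.023 0 -0.0155 0;0 0 0 -0.046 0 -0.031 0;0 0 0 -0.046 0 -0.060 0;0 0 0 -0.030 0 -0.110 0;0 0 0 -0.010 0 -0.160 0;0 0 0 -0.010 0 -0.160 0' ; python3 -c "
from h import *
delta(chute(60,0,170),orient(10));delta(chute(140,0,95),orient(10))"
```

```text
clock: 5.0
position: [0.576, -0.2726, 0.204]
ee_rot: [0.704, 0.605, 0.284, -0.24]
ft_force: [-0.4, 0.4, -0.4]
grip_width: -0.001
grasp_force: 0.0
now chute mm [-66.8113  -0.019  142.8108]
rotvec [ 0.0068 -0.5881 -0.0002] shift [ 0.1206 -0.0001  0.0477]
now chute mm [-66.8113  -0.019  142.8108]
rotvec [ 0.0068 -0.5881 -0.0002] shift [ 0.1455 -0.0008  0.1545]
```

```bash
python3 jog.py '0.007 -0.588 0 0.121 0 0.048 1;0.007 -0.588 0 0.121 0 0.048 1;0.007 -0.588 0 0.121 0 0.048 1;0.007 -0.588 0 0.1455 -0.001 0.1545 1;0.007 -0.588 0 0.1455 -0.001 0.1545 1;0.007 -0.588 0 0.1455 -0.001 0.1545 1;0.007 -0.588 0 0.1455 -0.001 0.1545 1' ; python3 -c "
from h import *
o=manip.get_obs();im=cams.camera('wrist');T=np.eye(4);T[:3,:3]=R.from_quat(o['ee_rot']).as_matrix();T[:3,3]=o['position'];M=T@cams.calibration('wrist')['tool_from_camera']
np.save('M.npy',M);cv2.imwrite('pics/w1.png',im)
delta(chute(140,0,0),orient(10))"
```

```text
clock: 5.88
position: [0.6059, -0.06, 0.1897]
ee_rot: [0.754, 0.65, 0.065, -0.061]
ft_force: [-0.1, -0.5, 0.6]
grip_width: 0.999
grasp_force: 0.0
now chute mm [141.6085   1.8831  91.9244]
rotvec [-0.0061 -0.0036  0.0006] shift [-0.0019  0.0024  0.0919]
```

View pics/w1.png

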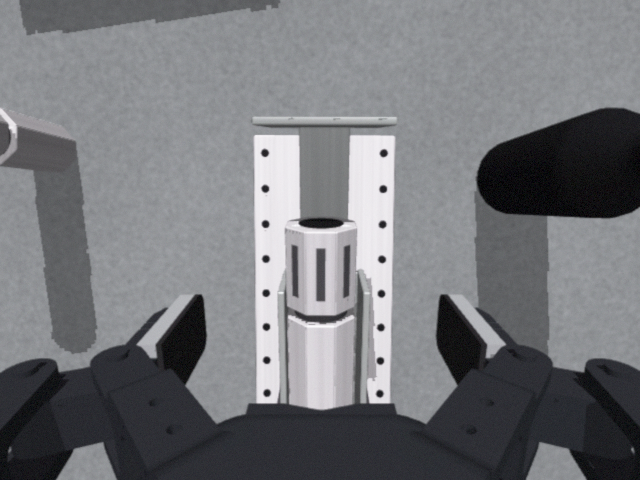

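The wrist view shows the nut's top edge at row ~231, cols 287–356. The tall walls end near row 272, and the end plate's top is at row 119. I'll convert these to chute positions and check them.

```bash
python3 -c "
from h import *
M=np.load('M.npy')
for n,u,v,z in [('endplate',325,119,42),('nut L',287,229,20),('nut R',356,229,20),('nut top edge',321,232,40),('wall end',363,270,38),('wall end L',282,292,38),('rail L',300,190,0),('rail R',350,190,0),('groove',321,320,40)]:
    print(n,A.T@(onplane(*ray('wrist',u,v,M),chute(0,0,z),A[:,2])-O)*1000)
"
```

```text
endplate [213.8448   0.1674  42.    ]
nut L [154.3087  21.5814  20.    ]
nut R [154.4745 -17.9453  20.    ]
nut top edge [157.6234   1.9561  40.    ]
wall end [136.0922 -20.7381  38.    ]
wall end L [123.0957  23.2863  38.    ]
rail L [173.9809  15.0991  -0.    ]
rail R [174.0853 -15.3997   0.    ]
groove [107.3975   1.832   40.    ]
```

```bash
python3 jog.py '-0.006 -0.004 0 0 0.0005 0.045 1;-0.006 -0.004 0 0 0.0005 0.092 1;-0.006 -0.004 0 0 0.0005 0.092 1;-0.006 -0.004 0 0 0.0005 0.092 0;-0.006 -0.004 0 0 0.0005 0.092 0;-0.006 -0.004 0 0 0.0005 0.092 0;-0.006 -0.004 0 0 0.0005 0.092 0;-0.006 -0.004 0 0 0.0005 0.092 0;-0.006 -0.004 0 0 0.0005 0.092 0' 40; python3 -c "
from h import *
delta(chute(180,1,0),orient(10))"
```

```text
clock: 7.05
position: [0.6093, -0.0431, 0.1017]
ee_rot: [0.755, 0.65, 0.067, -0.056]
ft_force: [-2.2, -1.7, 7.0]
grip_width: 0.458
grasp_force: 40.5
now chute mm [143.7216   1.3412   1.7222]
rotvec [0.0024 0.0003 0.0022] shift [0.0363 0.0004 0.0017]
```

```bash
python3 jog.py '0 0 0 0.010 0 0 0;0 0 0 0.020 0 0 0;0 0 0 0.030 0 0 0;0 0 0 0.040 0 0 0;0 0 0 0.040 0 0 0;0 0 0 0.040 0 0 1;0 0 0 0.040 0 0 1;0 0 0 0.040 0 0 1;0 0 0 0.040 0 0 1'; python3 -c "
from h import *
o=manip.get_obs();im=cams.camera('wrist');T=np.eye(4);T[:3,:3]=R.from_quat(o['ee_rot']).as_matrix();T[:3,3]=o['position'];M=T@cams.calibration('wrist')['tool_from_camera']
np.save('M.npy',M);cv2.imwrite('pics/w2.png',im)
delta(chute(146,1,0),orient(10))"
```

```text
clock: 8.18
position: [0.6141, -0.0034, 0.1065]
ee_rot: [0.754, 0.651, 0.066, -0.057]
ft_force: [-0.2, -0.5, -0.3]
grip_width: 0.998
grasp_force: 0.0
now chute mm [183.9364   2.5136  -0.4348]
rotvec [-0.0005 -0.0003  0.0026] shift [-0.0379  0.0014 -0.0004]
```

View pics/w2.png

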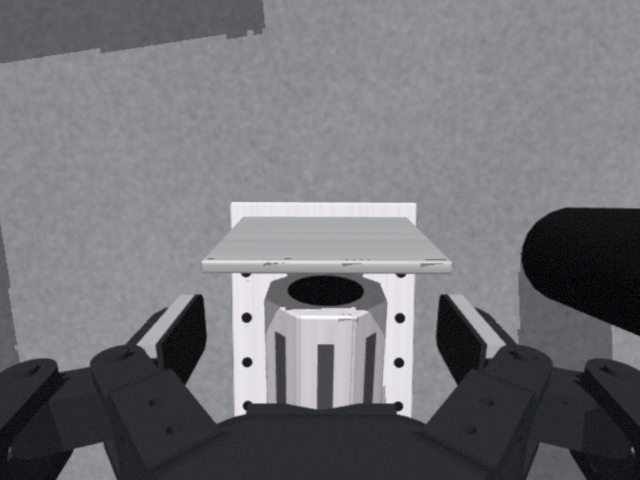

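The blank has moved up towards the end plate, with the nut's top edge at row ~313, cols 285–358. I'll slide back to its centre of mass and grip there.

```bash
python3 -c "
from h import *
print(A.T@(onplane(*ray('wrist',321,313,np.load('M.npy')),chute(0,0,40),A[:,2])-O)*1000)"
python3 jog.py '0 0 0 -0.018 0.001 0 1;0 0 0 -0.037 0.001 0 1;0 0 0 -0.037 0.001 0 1;0 0 0 -0.037 0.001 0 0;0 0 0 -0.037 0.001 0 0;0 0 0 -0.037 0.001 0 0;0 0 0 -0.037 0.001 0 0;0 0 0 -0.037 0.001 0 0;0 0 0 -0.037 0.001 0 0;0 0 0 -0.037 0.001 0 0' 70; python3 -c "
from h import *
delta(chute(146,1,0),orient(10))"
```

```text
[198.3633   1.8994  40.    ]
clock: 9.48
position: [0.61, -0.0391, 0.1006]
ee_rot: [0.754, 0.651, 0.066, -0.057]
ft_force: [-1.4, 1.1, 5.4]
grip_width: 0.453
grasp_force: 71.4
now chute mm [147.551    1.2525  -0.0105]
rotvec [ 0.     -0.0007  0.0032] shift [-0.0016  0.0002 -0.    ]
```

```bash
python3 jog.py '0 0 0 0 0 -0.01 0;0 0 0 0 0 -0.03 0;0 0 0 0 0 -0.07 0;0 0 0 0 0 -0.11 0;0 0 0 0 0 -0.135 0;0 0 0 0 0 -0.135 0'; python3 -c "
from h import *
cv2.imwrite('pics/s2.png',cams.camera('side'))
o=manip.get_obs();print(o['torque'],o['joint_pos'])
t=np.radians(177.5);f=np.array([np.cos(t),np.sin(t),0])
delta([.491,.2895,.20],orient(0,f))"
```

```text
clock: 10.22
position: [0.6073, -0.0637, 0.2359]
ee_rot: [0.755, 0.65, 0.067, -0.055]
ft_force: [0.1, 0.5, -3.8]
grip_width: 0.456
grasp_force: 71.8
[-0.3315  0.1171 -0.0136] [ 0.5388  0.346  -0.5237  1.4861 -0.0029  1.3328 -0.1043]
now chute mm [146.7312   1.1254 135.392 ]
rotvec [ 0.1472 -0.1302 -1.6703] shift [ 0.321  -0.1663  0.0906]
```

View pics/s2.png

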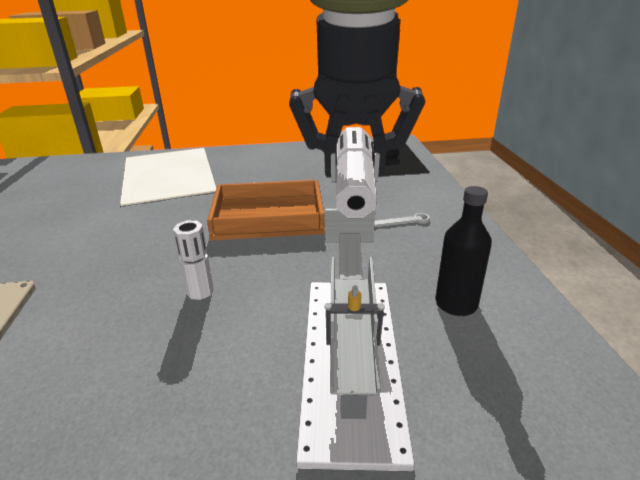

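The blank hangs level in the gripper, clear of the chute, at about (355,170). Now I'll carry it over the tray.

```bash
python3 jog.py '0 0 0 0.04 -0.02 0 0;0.147 -0.13 -1.67 0.15 -0.08 0.03 0;0.147 -0.13 -1.67 0.15 -0.08 0.03 0;0.147 -0.13 -1.67 0.321 -0.166 0.0906 0;0.147 -0.13 -1.67 0.321 -0.166 0.0906 0;0.147 -0.13 -1.67 0.321 -0.166 0.0906 0;0.147 -0.13 -1.67 0.321 -0.166 0.0906 0;0.147 -0.13 -1.67 0.321 -0.166 0.0906 0;0.147 -0.13 -1.67 0.321 -0.166 0.0906 0;0.147 -0.13 -1.67 0.321 -0.166 0.0906 0;0.147 -0.13 -1.67 0.321 -0.166 0.0906 0;0.147 -0.13 -1.67 0.321 -0.166 0.0906 0;0.147 -0.13 -1.67 0.321 -0.166 0.0906 0;0.147 -0.13 -1.67 0.321 -0.166 0.0906 0'; python3 -c "
from h import *
cv2.imwrite('pics/t3.png',cams.camera('wrist'))
t=np.radians(177.5);f=np.array([np.cos(t),np.sin(t),0])
delta([.491,.2895,.020],orient(0,f))"
```

```text
clock: 12.02
position: [0.491, 0.2896, 0.1996]
ee_rot: [0.022, 1.0, 0.0, -0.001]
ft_force: [0.4, 0.3, -4.4]
grip_width: 0.456
grasp_force: 71.7
now chute mm [467.347  168.0888  44.1656]
rotvec [ 0.0008 -0.0014 -0.001 ] shift [-0.0003 -0.0003  0.1796]
```

View pics/t3.png

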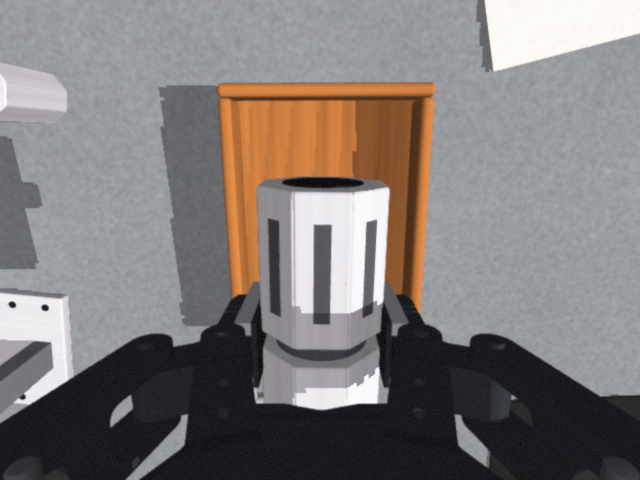

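The blank is centred over the tray and aligned with it. The tray spans cols 220–433 and the blank cols 258–388. I'll lower it gently.

```bash
python3 jog.py '0 0 0 0 0 0.06 0;0 0 0 0 0 0.12 0;0 0 0 0 0 0.16 0;0 0 0 0 0 0.178 0;0 0 0 0 0 0.185 0;0 0 0 0 0 0.185 0'
```

```text
clock: 12.82
position: [0.4914, 0.2904, 0.0157]
ee_rot: [0.022, 1.0, 0.001, -0.0]
ft_force: [1.0, 0.4, -3.2]
grip_width: 0.453
grasp_force: 71.5
```

```bash
python3 jog.py '0 0 0 0 0 0.002 0;0 0 0 0 0 0.004 0;0 0 0 0 0 0.0055 0;0 0 0 0 0 0.0055 0'
```

```text
clock: 13.32
position: [0.491, 0.29, 0.0102]
ee_rot: [0.022, 1.0, 0.0, -0.0]
ft_force: [-3.1, -3.0, 7.4]
grip_width: 0.452
grasp_force: 72.9
```

The force change shows contact with the tray floor, so I'll release and rise.

```bash
python3 jog.py '0 0 0 0 0 0 0.7;0 0 0 0 0 0 0.7;0 0 0 0 0 0 0.7;0 0 0 0 0 0 0.7;0 0 0 0 0 -0.02 0.7;0 0 0 0 0 -0.06 0.7;0 0 0 0 0 -0.12 0.7;0 0 0 0 0 -0.18 0.7;0 0 0 -0.06 0 -0.22 0.7;0 0 0 -0.12 -0.05 -0.24 0.7;0 0 0 -0.12 -0.05 -0.24 0.7'; python3 -c "
from h import *
cv2.imwrite('pics/e.png',np.hstack([cv2.resize(cams.camera(n),(400,300)) for n in ('side','wrist')]))"
```

```text
clock: 14.7
position: [0.6115, 0.2317, 0.2514]
ee_rot: [0.024, 1.0, 0.001, 0.001]
ft_force: [-0.5, -0.1, -1.3]
grip_width: 0.697
grasp_force: 0.0
```

View pics/e.png

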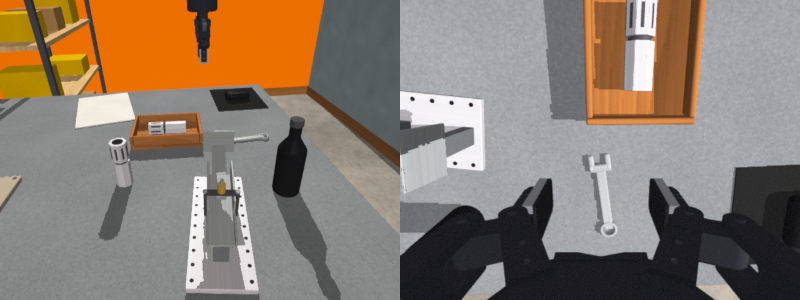

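The blank lies flat in the tray, at (167,127) in the left picture. The chuck, flask and wrench are where they were, and the gripper is clear.

```bash
python3 -c "
from workcell import manip, cams, hand_in
print(hand_in())"
```

```text
the job is handed in; nothing more can be done
None
```

The blank was pushed clear of the strap, lifted out and laid flat in the tray without being dropped, the chuck, flask and wrench look untouched in the final pictures, and the job was handed in at about 15 s of the 58 s allowed.

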